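# Pack the counting kit into the enamel tray

## Task

Pack the counting kit into the white enamel tray: first stand the large steel cup that is mouth up in the tray's largest compartment, as it is, then set the equally large cup, still mouth down, squarely on top of it, rim on rim. Stand the knobbed check source with the round base in the smallest compartment and the slim vial in the middle-sized one, both upright and flat on the tray's floor, in any order with the cups. Set everything down without dropping it, and leave the small cup, the source with the square base and the wide vial where they stand.

Things in the scene. Friction and masses are not known exactly. Their poses are not given: they have to be found in the camera images.
- tray: Fixed white enamel tray, blue edge, turned any way, 224 (x) x 170 (y) mm, walls 26 mm high, 4 thick; floor surface z 4, dividers to z 22 mm. Origin: centre of underside, z up. Compartments, inner limits in its frame (mm): largest x -108..16, y -81..81 (centre -46, 0); smallest x 20..108, y 19..81 (centre 64, 50); middle-sized x 20..108, y -81..15 (centre 64, -33).
- cup_up: Large steel sample cup standing mouth up: round body 48 mm in diameter, 40 mm high, with a flat flange at the mouth, 58 mm outside and 42 mm inside diameter, 6 mm thick (z 34 to 40 mm). Origin: centre of its underside; z up out of the mouth. About 0.14 kg.
- cup_down: The same large steel cup standing mouth down: flange 58 mm outside, 42 mm inside diameter, at the bottom (z 0 to 6 mm), body 48 mm in diameter above it, closed flat top at z = 40 mm. Origin: centre of the mouth, on the bench; z up through the closed end. About 0.14 kg.
- source: Check source with a round base: aluminium disc 44 mm in diameter, 12 mm thick, with a black upright knob 16 mm in diameter from z = 12 to 50 mm on its centre. Origin: centre of its underside; z up. About 0.12 kg.
- vial: Slim vial: upright white cylinder with black screw cap, 26 mm in diameter, 65 mm high (cap from z = 50 mm). Origin: centre of its underside; z up. About 0.06 kg.
- small_cup: Look-alike, to be left: small steel cup standing mouth down, flange 44 mm in diameter at the bottom, body 34 mm, 40 mm high. Origin: centre of its underside.
- square_source: Look-alike, to be left: source with a square base, aluminium plate 44 x 44 x 12 mm with the same black knob up to z = 50 mm. Origin: centre of its underside; x and y along the base's sides.
- wide_vial: Look-alike, to be left: wide vial, white with black cap, 40 mm in diameter, 65 mm high. Origin: centre of its underside.
Not all that is in view belongs to the job. What is shaped like the cup_down but orange or yellow is not meant. Leave any red look-alike of the source alone.

How it is judged:
On the way, in this order (a step that is already met when the one before it is completed fails the run):
1. the large mouth-up cup stands flat and released in the largest compartment (x of cup_up in the frame of tray between -0.09 and 0 m and y of cup_up in the frame of tray between -0.065 and 0.065 m and z of cup_up in the frame of tray between 0.0005 and 0.0075 m and angle between cup_up's own z axis and vertical below 0.08 rad and linear speed of cup_up below 0.01 m/s and contact force between the fingers and cup_up below 0.05 N), for 0.2 s.
2. the large mouth-down cup sits on it rim on rim (x of cup_up in the frame of tray between -0.09 and 0 m and y of cup_up in the frame of tray between -0.065 and 0.065 m and z of cup_up in the frame of tray between 0.0005 and 0.0075 m and angle between each of cup_up, cup_down's own z axis and vertical below 0.08 rad and horizontal distance between cup_down and cup_up below 0.008 m and z of cup_down in the frame of cup_up between 0.036 and 0.044 m), for 0.2 s.
At the end, for the whole second after the job is handed in: Kit flat (0.08 rad) on the floors of the right compartments: cup_up largest, source smallest, vial middle; cup_down rim on rim on cup_up, centred within 8 mm, level within 0.08 rad; all released and at rest; look-alikes within 25 mm of their starts (all of step 2 and x of source in the frame of tray between 0.02 and 0.108 m and y of source in the frame of tray between 0.019 and 0.081 m and z of source in the frame of tray between 0.0005 and 0.0075 m and angle between each of source, vial's own z axis and vertical below 0.08 rad and x of vial in the frame of tray between 0.02 and 0.108 m and y of vial in the frame of tray between -0.081 and 0.015 m and z of vial in the frame of tray between 0.0005 and 0.0075 m and distance of each of small_cup, square_source, wide_vial from where it was at the start of the episode below 0.025 m and linear speed of each of cup_up, cup_down, source, vial below 0.01 m/s); the robot touches nothing.
It fails at once if a look-alike is moved by 25 mm or more (not (distance of small_cup from where it was at the start of the episode below 0.025 m) or not (distance of square_source from where it was at the start of the episode below 0.025 m) or not (distance of wide_vial from where it was at the start of the episode below 0.025 m)).
It fails at once if a thing of the kit is dropped (falls freely from more than about 30 mm) ((linear speed of cup_up above 0.8 m/s and contact force between the fingers and cup_up below 0.05 N) or (linear speed of cup_down above 0.8 m/s and contact force between the fingers and cup_down below 0.05 N) or (linear speed of source above 0.8 m/s and contact force between the fingers and source below 0.05 N) or (linear speed of vial above 0.8 m/s and contact force between the fingers and vial below 0.05 N)).
It also fails if it takes over 102 s, if anything falls off the work surface, if the arm or the gripper's body presses on something with over 40 N, if the wrist force passes 120 N, or if a joint passes its speed limit or range.

## Robot

A 7-joint arm with a two-finger parallel gripper is mounted at the origin on the work surface. World frame = base frame: x ahead of the robot, y to its left, z up, the work surface at z = 0. Lengths are in m, angles in rad, forces in N, time in s.
With the tool pointing down it reaches from about 0.4 to 0.85 m from the base axis. Payload 10.4 kg.
Tool frame: the origin (TCP) lies midway between the tips of the shut fingers; the grasp point (between the pads) lies 19 mm behind it; z points along the fingers, y is the line along which they close (so a half turn about z gives the same grasp; the last joint's range is limited). The gripper opens to 87 mm and grips with 3 to 60 N. Pads are 19 mm wide; open, the fingers measure 117 mm over their backs; the gripper's body (75 mm by 190 mm) begins 51 mm behind the grasp point.
Start: joints at [1.194, 0.332, -0.065, 1.46, 0.022, 1.35, -0.088], TCP at [0.217, -0.586, 0.223] pointing down, gripper open.
Joint ranges: [-2.6, 2.6], [-0.5, 2.12], [-1.47, 1.34], [0.16, 2.42], [-1.27, 4.41], [0.06, 2.06], [-2.6, 2.6]. Speed limits (rad/s): [2.22, 2.22, 2.79, 2.79, 3.14, 3.14, 3.14].

## Interface

Orientations are given as a unit quaternion [x, y, z, w].
In Python, from bench import sensors, eyes, order gives the robot as it stands.
- The arm moves only by the tool arm_command, never from a script. Its argument "steps" is a list of rows, each an object with "rot": the turn, a rotation vector about the world's x, y, z in degrees, a list of three; "slide": the shift along the world's x, y, z in m, a list of three; "grip": the opening, from 0 (shut) to 1 (fully open). A call has exactly 8 rows; each row shifts and turns the commanded pose from where the row before left it; what a row does not reach is not made up. A row lasts 1/8 s, in which the tool goes at most 62.5 mm and 10.7 degrees, less where a joint would pass 70% of its speed; a pose out of reach is approached as far as the arm can. A call with a gripper value outside its range is refused whole. The fingers move at their own pace and stop on an object; "newtons" is the grip in N (left out, the last holds). Time passes only in rows, so rows that do not move let the fingers close, or fill a call up. It gives the time, the measured TCP pose, the force, the opening and the grip force at its end, in the units of the state.
- sensors.read_state(): the state, without advancing time (a new reading comes with each control period).
- eyes.camera(name): name is "scene" or "top"; returns a dict with "pixels" (420x560x3 uint8, red, green, blue), "intrinsics" (3x3 intrinsics, pixels), "k1" (the pictures are not rectified: a ray, as slopes to the right and down, at radius r is drawn at 1 + k1 r^2 times it, then the intrinsics apply), "pose" (4x4, takes a point from camera to world coordinates). Camera axes: x right, y down, z forward; pixel columns grow to the right and rows downward; lengths in m; the calibration is good to about 2 mm. A picture is of the moment at which its call begins. There is no depth.
- order.close_job(): hands the job in; it is judged then, once.
Trained networks look in a picture, given as the dict that the camera call returned (one of the last four; its "shot" number tells which), for a name from the list of things; names that differ only in an ending like _2 or _b are one class to them, and where a whole thing is asked for, a point or a joint stands for the part that bears it (a point fixed in the world has none). Each returns a list of dicts, best first, with "conf" (0 to 1); they miss things now and then, are a little off and sometimes report something else, mostly with a low value. They report only what shows in the picture. A call takes as long as a camera call. They do not tell look-alikes from the thing itself.
- eyes.look_for(name, picture): "bbox" ([left, top, right, bottom] in pixels, round what is visible of it).
The state is a dict: "time": time; "joint_positions": joint angles; "joint_vel": joint speeds; "joint_torque": joint torques, N m; "ee_pos": TCP position; "eef_rot": TCP orientation; "ft_force": force on the tool from outside, world axes, zero at the start; "torque": the same for the moment, N m; "width": finger opening in m; "grip_force": force on a finger pad.
Only numpy, scipy, OpenCV 4.12 (cv2) and the standard library are available. Lean on these libraries where they do the work, as an engineer would, in place of code of your own. Each camera call takes 0.05 s, during which the arm holds its last target. There are 200 camera calls.

## Working session

There is one attempt and no reset: what is moved stays moved. The work goes in short steps, Python scripts to look and compute and a tool call to move; the robot and the scene stay as the last step left them, time stands still between calls to the robot, and variables do not carry over. Pictures are saved under pics/ and viewed, at most 14 in all, crops included, and the job is handed in when it is done.

Besides the shell and the picture viewer there is one more tool, called after ">>>" by a JSON object that holds its "method" and its "body". arm_command: Moves the arm, as the interface text tells. Its arguments: {"type":"object","properties":{"steps":{"type":"array","items":{"type":"object","properties":{"rot":{"type":"array","items":{"type":"number"}},"slide":{"type":"array","items":{"type":"number"}},"grip":{"type":"number"}}}},"newtons":{"type":"number"}},"required":["steps"]}

```bash
mkdir -p pics; cat > h.py <<'E'
import numpy as np, cv2, json
from bench import sensors, eyes, order
def ray(p,u,v):
    K=np.array(p["intrinsics"]);k1=p["k1"];T=np.array(p["pose"])
    d=np.array([(u-K[0,2])/K[0,0],(v-K[1,2])/K[1,1]]);s=d.copy()
    for _ in range(20): s=d/(1+k1*(s@s))
    return T[:3,3],T[:3,:3]@np.array([s[0],s[1],1.])
def at(p,u,v,z):
    o,r=ray(p,u,v); return (o+r*(z-o[2])/r[2])[:2]
def proj(p,P):
    K=np.array(p["intrinsics"]);T=np.array(p["pose"])
    c=(np.array(P)-T[:3,3])@T[:3,:3];s=c[...,:2]/c[...,2:]
    s=s*(1+p["k1"]*(s**2).sum(-1,keepdims=True))
    return s*[K[0,0],K[1,1]]+[K[0,2],K[1,2]]
def save(p,n): cv2.imwrite(f"pics/{n}.png",p["pixels"][:,:,::-1])
E
python3 - <<'E'
from h import *
s=sensors.read_state();print({k:np.round(s[k],3).tolist() for k in s})
for c in("top","scene"):
    p=eyes.camera(c);save(p,c+"0");print(c,p["k1"],np.round(p["pose"],3).tolist(),np.round(p["intrinsics"],1).tolist())
    for n in("tray","cup_up","cup_down","source","vial","small_cup","square_source","wide_vial"):
        print(n,[(round(d["conf"],2),np.round(d["bbox"]).tolist(),np.round(at(p,(d["bbox"][0]+d["bbox"][2])/2,(d["bbox"][1]+d["bbox"][3])/2,.02),3).tolist()) for d in eyes.look_for(n,p)[:5]])
E
```

```text
{'time': 0.0, 'joint_positions': [1.194, 0.333, -0.065, 1.461, 0.022, 1.35, -0.089], 'joint_vel': [0.0, -0.001, -0.001, 0.0, -0.001, -0.002, -0.001], 'joint_torque': [0.0, -62.325, 0.025, -38.99, -0.061, 0.04, 0.0], 'ee_pos': [0.216, -0.586, 0.222], 'eef_rot': [0.984, 0.176, -0.0, -0.001], 'ft_force': [0.568, 0.166, -0.47], 'torque': [0.031, 0.005, 0.007], 'grip_force': 0.0, 'width': 0.087}
top -0.08922069403349282 [[0.015, -0.998, 0.055, 0.433], [-1.0, -0.014, 0.003, -0.003], [-0.003, -0.055, -0.998, 1.233], [0.0, 0.0, 0.0, 1.0]] [[492.5, 0.0, 283.6], [0.0, 492.5, 213.9], [0.0, 0.0, 1.0]]
tray [(0.92, [236.0, 124.0, 349.0, 229.0], [0.593, -0.019])]
cup_up [(0.94, [388.0, 198.0, 414.0, 222.0], [0.513, -0.29])]
cup_down [(0.97, [155.0, 200.0, 180.0, 221.0], [0.503, 0.289]), (0.96, [118.0, 235.0, 145.0, 256.0], [0.416, 0.379]), (0.56, [198.0, 212.0, 221.0, 230.0], [0.479, 0.185])]
source [(0.48, [165.0, 162.0, 185.0, 178.0], [0.604, 0.273])]
vial []
small_cup [(0.54, [159.0, 250.0, 179.0, 269.0], [0.383, 0.284])]
square_source [(0.8, [393.0, 245.0, 414.0, 266.0], [0.4, -0.297])]
wide_v
[... 232 characters left out ...]
 470.9, 210.1], [0.0, 0.0, 1.0]]
tray [(0.9, [194.0, 200.0, 313.0, 284.0], [0.603, 0.003])]
cup_up [(0.77, [220.0, 150.0, 239.0, 175.0], [0.521, -0.285])]
cup_down [(0.96, [408.0, 316.0, 441.0, 350.0], [0.426, 0.39]), (0.84, [331.0, 264.0, 358.0, 291.0], [0.482, 0.194]), (0.62, [348.0, 301.0, 375.0, 330.0], [0.51, 0.291])]
source [(0.91, [305.0, 321.0, 328.0, 346.0], [0.612, 0.278]), (0.71, [313.0, 365.0, 340.0, 389.0], [0.647, 0.363])]
vial [(0.79, [370.0, 345.0, 391.0, 373.0], [0.538, 0.387])]
small_cup [(0.91, [394.0, 277.0, 414.0, 301.0], [0.389, 0.285])]
square_source [(0.74, [257.0, 140.0, 273.0, 160.0], [0.409, -0.283])]
wide_vial [(0.91, [213.0, 122.0, 226.0, 150.0], [0.491, -0.41])]
```

```bash
python3 - <<'E'
import cv2
a=cv2.imread("pics/top0.png")[100:300,100:500];cv2.imwrite("pics/topc.png",cv2.resize(a,(800,400),interpolation=cv2.INTER_CUBIC))
a=cv2.imread("pics/scene0.png")[110:400,170:470];cv2.imwrite("pics/scenec.png",cv2.resize(a,(600,580),interpolation=cv2.INTER_CUBIC))
E
```

```text
(no output)
```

View pics/topc.png

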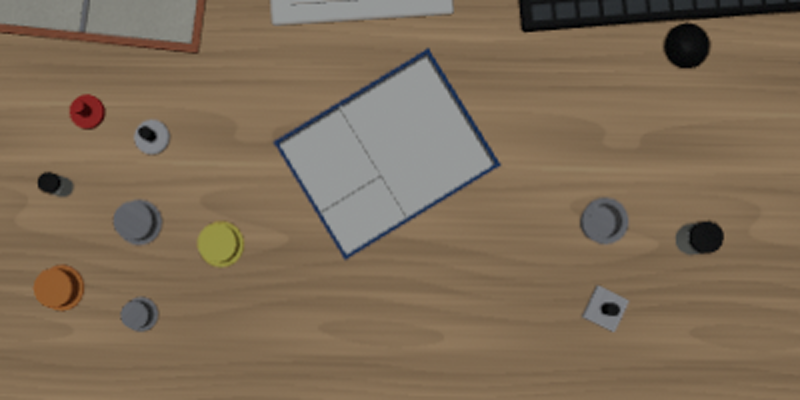

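View pics/scenec.png

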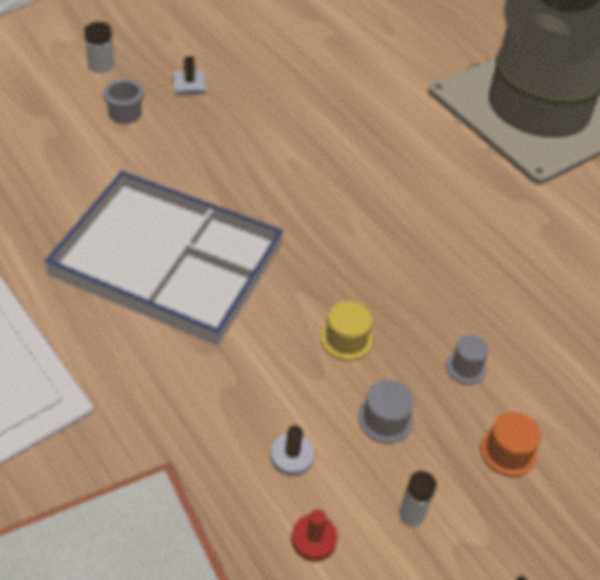

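The top view (crop offset 100,100, scale 2) shows the grey mouth-up cup at (605,220) and the large grey mouth-down cup at (137,222). The round-base source is at (152,137), with its red twin beside it, and the slim vial is at (55,185). The tray's smallest compartment is at (365,215) and its yaw is about 121°. Next I'll fit the models to the silhouettes in both views.

```bash
cat > fit.py <<'E'
from h import *
from scipy.optimize import minimize
t=np.linspace(0,2*np.pi,40)
S=8
def cyl(r,z0,z1): return np.array([[r*np.cos(a),r*np.sin(a),z] for z in(z0,z1) for a in t])
def box(x,y,z0,z1): return np.array([[i,j,z] for z in(z0,z1) for i in(-x,x) for j in(-y,y)])
M=dict(tray=[box(.112,.085,0,.026)],cup_up=[cyl(.024,0,.034),cyl(.029,.034,.04)],cup_down=[cyl(.029,0,.006),cyl(.024,.006,.04)],
 source=[cyl(.022,0,.012),cyl(.008,.012,.05)],vial=[cyl(.013,0,.065)])
def mask(p):
    a=cv2.resize(p["pixels"],None,fx=2,fy=2,interpolation=cv2.INTER_LINEAR).astype(int)
    return (((a[...,0]-a[...,2])<22)).astype(np.uint8)
def render(p,parts,x,y,w,z=0):
    m=np.zeros((840,1120),np.uint8);c,s=np.cos(w),np.sin(w)
    for q in parts:
        P=q@np.array([[c,s,0],[-s,c,0],[0,0,1]])+[x,y,z]
        h=cv2.convexHull(((proj(p,P)*2+.5)*16).astype(np.int32).reshape(-1,1,2))
        cv2.fillConvexPoly(m,h,1,shift=4)
    return m
def fit(ps,n,x0,yaw=None,z=0):
    D=[]
    for p in ps:
        m=mask(p);w=np.zeros_like(m);b=cv2.boundingRect(np.argwhere(render(p,M[n],*x0[:2],yaw or 0,z))[:,::-1].astype(np.int32))
        w[b[1]-10:b[1]+b[3]+10,b[0]-10:b[0]+b[2]+10]=1;D.append((p,m*w))
    def f(v):
        e=0
        for p,m in D:
            r=render(p,M[n],v[0],v[1],v[2] if yaw is not None else 0,z);e+=1-(r&m).sum()/max(1,(r|m).sum())
        return e/len(D)
    v=np.r_[x0[:2],[yaw] if yaw is not None else []]
    for st in(.012,.004):
        sim=np.vstack([v]+[v+np.eye(len(v))[i]*(st*(5 if i==2 else 1)) for i in range(len(v))])
        r=minimize(f,v,method="Nelder-Mead",options=dict(initial_simplex=sim,xatol=1e-4,fatol=1e-4));v=r.x
    return v,r.fun
E
python3 - <<'E'
from fit import *
ps=[eyes.camera("top"),eyes.camera("scene")]
for n,x0,w in(("tray",(.598,-.01),2.11),("cup_up",(.517,-.288),None),("cup_down",(.506,.29),None),("source",(.608,.275),None),("vial",(.54,.387),None)):
    for q in(ps,ps[:1],ps[1:]):
        v,e=fit(q,n,x0,w);print(n,np.round(v,4),round(e,3))
E
```

```text
tray [ 0.5927 -0.0208  2.1342] 0.029
tray [ 0.5928 -0.0202  2.1292] 0.009
tray [ 0.5924 -0.0225  2.1291] 0.041
cup_up [ 0.5124 -0.2879] 0.153
cup_up [ 0.5124 -0.2891] 0.081
cup_up [ 0.5097 -0.2903] 0.222
cup_down [0.5035 0.2902] 0.102
cup_down [0.5037 0.2902] 0.075
cup_down [0.5022 0.289 ] 0.123
source [0.6117 0.2748] 0.162
source [0.6121 0.2761] 0.094
source [0.6094 0.2749] 0.22
vial [0.548  0.3887] 0.248
vial [0.548  0.3884] 0.178
vial [0.5456 0.3893] 0.318
```

The silhouette fits agree to about 2 mm. World targets:

| Compartment | x, y (m) |
|---|---|
| Largest | (.617, -.0595) |
| Smallest | (.516, .007) |
| Middle | (.587, .051) |

Starting with cup_up.

>>> {"method": "arm_command", "body": {"steps": [{"slide": [0.037, 0.037, -0.011], "grip": 1}, {"slide": [0.037, 0.037, -0.011], "grip": 1}, {"slide": [0.037, 0.037, -0.011], "grip": 1}, {"slide": [0.037, 0.037, -0.011], "grip": 1}, {"slide": [0.037, 0.037, -0.011], "grip": 1}, {"slide": [0.037, 0.037, -0.011], "grip": 1}, {"slide": [0.037, 0.037, -0.011], "grip": 1}, {"slide": [0.037, 0.038, -0.011], "grip": 1}], "newtons": 20}}

```text
schema error: expected keys rot, slide, grip
```

>>> {"method": "arm_command", "body": {"steps": [{"rot": [0, 0, 0], "slide": [0.037, 0.037, -0.011], "grip": 1}, {"rot": [0, 0, 0], "slide": [0.037, 0.037, -0.011], "grip": 1}, {"rot": [0, 0, 0], "slide": [0.037, 0.037, -0.011], "grip": 1}, {"rot": [0, 0, 0], "slide": [0.037, 0.037, -0.011], "grip": 1}, {"rot": [0, 0, 0], "slide": [0.037, 0.037, -0.011], "grip": 1}, {"rot": [0, 0, 0], "slide": [0.037, 0.037, -0.011], "grip": 1}, {"rot": [0, 0, 0], "slide": [0.037, 0.037, -0.011], "grip": 1}, {"rot": [0, 0, 0], "slide": [0.037, 0.038, -0.011], "grip": 1}], "newtons": 20}}

```text
time: 2.0
ee_pos: [0.5136, -0.2882, 0.1345]
eef_rot: [0.984, 0.176, 0.0, 0.0]
ft_force: [-0.7, -0.5, -0.7]
width: 0.0873
grip_force: 0.0
```

>>> {"method": "arm_command", "body": {"steps": [{"rot": [0, 0, 0], "slide": [-0.0015, -0.001, -0.04], "grip": 1}, {"rot": [0, 0, 0], "slide": [0, 0, -0.04], "grip": 1}, {"rot": [0, 0, 0], "slide": [0, 0, -0.026], "grip": 1}, {"rot": [0, 0, 0], "slide": [0, 0, -0.01], "grip": 1}, {"rot": [0, 0, 0], "slide": [0, 0, 0], "grip": 0.5}, {"rot": [0, 0, 0], "slide": [0, 0, 0], "grip": 0.5}, {"rot": [0, 0, 0], "slide": [0, 0, 0], "grip": 0.5}, {"rot": [0, 0, 0], "slide": [0, 0, 0], "grip": 0.5}], "newtons": 20}}

```text
time: 3.0
ee_pos: [0.5115, -0.2904, 0.0194]
eef_rot: [0.984, 0.176, 0.0, 0.0]
ft_force: [-0.8, 0.8, 4.9]
width: 0.057
grip_force: 20.0
```

>>> {"method": "arm_command", "body": {"steps": [{"rot": [0, 0, 0], "slide": [0, 0, 0.03], "grip": 0.5}, {"rot": [0, 0, 0], "slide": [0, 0, 0.05], "grip": 0.5}, {"rot": [0, 0, 0], "slide": [0.016, 0.036, 0.02], "grip": 0.5}, {"rot": [0, 0, 0], "slide": [0.02, 0.044, 0], "grip": 0.5}, {"rot": [0, 0, 0], "slide": [0.02, 0.044, 0], "grip": 0.5}, {"rot": [0, 0, 0], "slide": [0.02, 0.044, 0], "grip": 0.5}, {"rot": [0, 0, 0], "slide": [0.02, 0.044, 0], "grip": 0.5}, {"rot": [0, 0, 0], "slide": [0.009, 0.019, 0], "grip": 0.5}]}}

```text
time: 4.0
ee_pos: [0.6168, -0.0557, 0.1187]
eef_rot: [0.984, 0.178, 0.0, -0.001]
ft_force: [0.8, -0.1, -1.0]
width: 0.0567
grip_force: 20.0
```

>>> {"method": "arm_command", "body": {"steps": [{"rot": [0, 0, 0], "slide": [0, -0.002, -0.03], "grip": 0.5}, {"rot": [0, 0, 0], "slide": [0, 0, -0.03], "grip": 0.5}, {"rot": [0, 0, 0], "slide": [0, 0, -0.02], "grip": 0.5}, {"rot": [0, 0, 0], "slide": [0, 0, -0.008], "grip": 0.5}, {"rot": [0, 0, 0], "slide": [0, 0, -0.004], "grip": 0.5}, {"rot": [0, 0, 0], "slide": [0, 0, -0.002], "grip": 0.5}, {"rot": [0, 0, 0], "slide": [0, 0, 0], "grip": 0.5}, {"rot": [0, 0, 0], "slide": [0, 0, 0], "grip": 0.5}]}}

```text
time: 5.0
ee_pos: [0.6164, -0.0613, 0.0251]
eef_rot: [0.984, 0.176, 0.0, 0.0]
ft_force: [-0.0, 0.2, -1.2]
width: 0.0569
grip_force: 20.0
```

```bash
python3 - <<'E'
from h import *
p=eyes.camera("scene");cv2.imwrite("pics/a.png",cv2.resize(p["pixels"][120:320,150:400,::-1],(750,600)))
E
```

```text
(no output)
```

View pics/a.png

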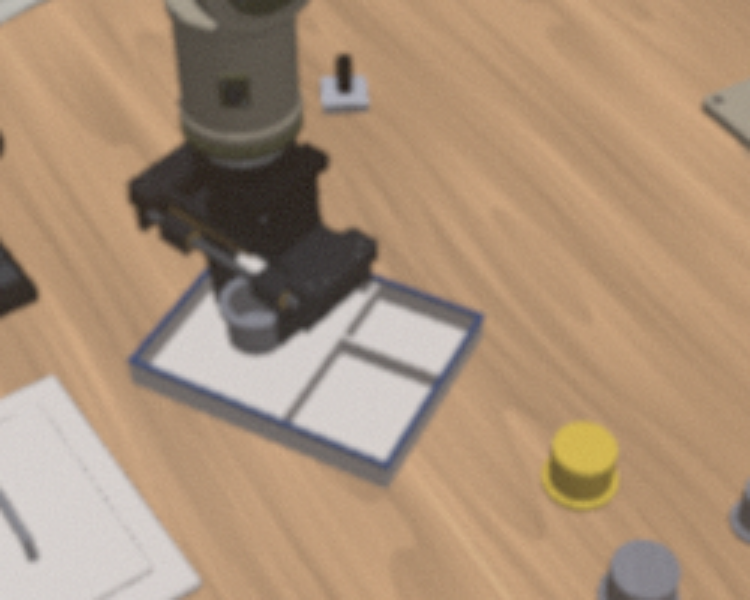

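The cup is upright in the grip, just above the floor of the largest compartment. Now setting it down, releasing and rising.

>>> {"method": "arm_command", "body": {"steps": [{"rot": [0, 0, 0], "slide": [0, 0, -0.001], "grip": 0.5}, {"rot": [0, 0, 0], "slide": [0, 0, -0.001], "grip": 0.5}, {"rot": [0, 0, 0], "slide": [0, 0, 0], "grip": 0.9}, {"rot": [0, 0, 0], "slide": [0, 0, 0], "grip": 0.9}, {"rot": [0, 0, 0], "slide": [0, 0, 0], "grip": 0.9}, {"rot": [0, 0, 0], "slide": [0, 0, 0.03], "grip": 0.9}, {"rot": [0, 0, 0], "slide": [0, 0, 0.05], "grip": 0.9}, {"rot": [0, 0, 0], "slide": [0, 0, 0.03], "grip": 0.9}]}}

```text
time: 6.05
ee_pos: [0.6168, -0.0612, 0.1351]
eef_rot: [0.984, 0.176, 0.001, 0.0]
ft_force: [1.0, 0.0, 0.9]
width: 0.0785
grip_force: 0.0
```

>>> {"method": "arm_command", "body": {"steps": [{"rot": [0, 0, 0], "slide": [0, 0.042, 0], "grip": 0.6}, {"rot": [0, 0, 0], "slide": [0, 0.042, 0], "grip": 0.6}, {"rot": [0, 0, 0], "slide": [0, 0.042, 0], "grip": 0.6}, {"rot": [0, 0, 0], "slide": [-0.005, 0.042, 0], "grip": 0.6}, {"rot": [0, 0, 0], "slide": [0, 0.042, 0], "grip": 0.6}, {"rot": [0, 0, 0], "slide": [0, 0.042, 0], "grip": 0.6}, {"rot": [0, 0, 0], "slide": [0, 0.042, 0], "grip": 0.6}, {"rot": [0, 0, 0], "slide": [0, 0.042, 0], "grip": 0.6}]}}

```text
time: 7.05
ee_pos: [0.611, 0.276, 0.1325]
eef_rot: [0.984, 0.176, 0.0, 0.0]
ft_force: [1.0, 0.0, 0.5]
width: 0.0523
grip_force: 0.0
```

```bash
python3 - <<'E'
from fit import *
p=eyes.camera("scene");save(p,"b")
print(sensors.read_state()["ee_pos"])
print(fit([p],"cup_up",(.617,-.06),z=.004))
cv2.imwrite("pics/bc.png",cv2.resize(p["pixels"][170:400,180:440,::-1],(780,600)))
E
```

```text
[0.60867508 0.28326653 0.13248704]
(array([ 0.62749659, -0.04792603]), np.float64(0.5656851642129106))
```

View pics/bc.png

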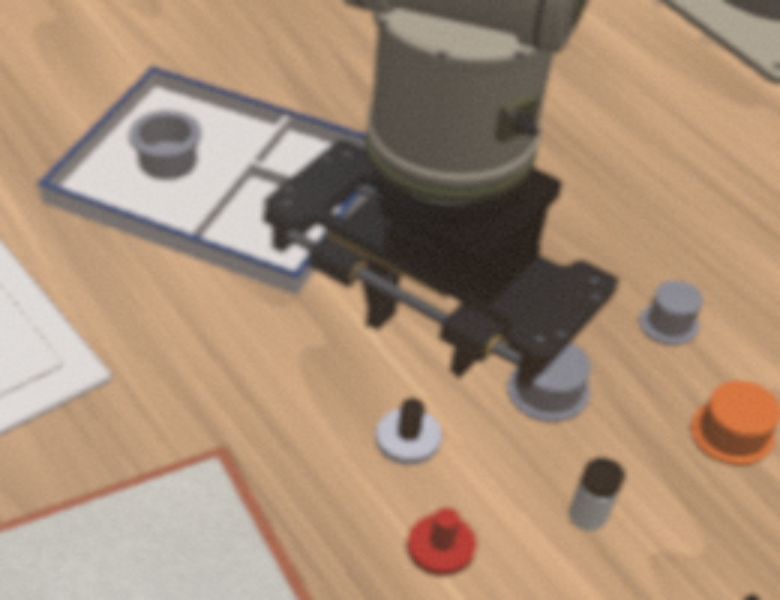

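cup_up stands upright in the largest compartment at crop (167,145), and the source at crop (408,435) is undisturbed. Descending on its knob.

>>> {"method": "arm_command", "body": {"steps": [{"rot": [0, 0, 0], "slide": [0, 0, -0.02], "grip": 0.6}, {"rot": [0, 0, 0], "slide": [0, 0, -0.04], "grip": 0.6}, {"rot": [0, 0, 0], "slide": [0, 0, -0.035], "grip": 0.6}, {"rot": [0, 0, 0], "slide": [0, 0, -0.017], "grip": 0.6}, {"rot": [0, 0, 0], "slide": [0, 0, 0], "grip": 0.05}, {"rot": [0, 0, 0], "slide": [0, 0, 0], "grip": 0.05}, {"rot": [0, 0, 0], "slide": [0, 0, 0], "grip": 0.05}, {"rot": [0, 0, 0], "slide": [0, 0, 0], "grip": 0.05}]}}

```text
time: 8.1
ee_pos: [0.6115, 0.2749, 0.0215]
eef_rot: [0.984, 0.176, 0.001, -0.0]
ft_force: [-0.4, 0.6, 0.3]
width: 0.0199
grip_force: 0.0
```

>>> {"method": "arm_command", "body": {"steps": [{"rot": [0, 0, 0], "slide": [0, 0, 0], "grip": 0.05}, {"rot": [0, 0, 0], "slide": [0, 0, 0], "grip": 0.05}, {"rot": [0, 0, 0], "slide": [0, 0, 0], "grip": 0.05}, {"rot": [0, 0, 0], "slide": [0, 0, 0.02], "grip": 0.05}, {"rot": [0, 0, 0], "slide": [0, 0, 0.05], "grip": 0.05}, {"rot": [0, 0, 0], "slide": [0, 0, 0.03], "grip": 0.05}, {"rot": [0, 0, 0], "slide": [0, 0, 0], "grip": 0.05}, {"rot": [0, 0, 0], "slide": [0, 0, 0], "grip": 0.05}]}}

```text
time: 9.1
ee_pos: [0.6107, 0.2743, 0.1202]
eef_rot: [0.984, 0.176, -0.0, 0.0]
ft_force: [0.2, -0.5, -1.5]
width: 0.0153
grip_force: 20.0
```

>>> {"method": "arm_command", "body": {"steps": [{"rot": [0, 0, 0], "slide": [-0.01, -0.028, 0], "grip": 0.05}, {"rot": [0, 0, 0], "slide": [-0.017, -0.048, 0], "grip": 0.05}, {"rot": [0, 0, 0], "slide": [-0.017, -0.048, 0], "grip": 0.05}, {"rot": [0, 0, 0], "slide": [-0.017, -0.048, 0], "grip": 0.05}, {"rot": [0, 0, 0], "slide": [-0.017, -0.048, 0], "grip": 0.05}, {"rot": [0, 0, 0], "slide": [-0.012, -0.034, 0], "grip": 0.05}, {"rot": [0, 0, 0], "slide": [-0.005, -0.014, 0], "grip": 0.05}, {"rot": [0, 0, 0], "slide": [0, 0, 0], "grip": 0.05}]}}

```text
time: 10.1
ee_pos: [0.5157, 0.0064, 0.1201]
eef_rot: [0.984, 0.175, -0.0, -0.0]
ft_force: [-0.1, 0.4, -1.0]
width: 0.0154
grip_force: 20.0
```

>>> {"method": "arm_command", "body": {"steps": [{"rot": [0, 0, 0], "slide": [0, 0, -0.03], "grip": 0.05}, {"rot": [0, 0, 0], "slide": [0, 0, -0.03], "grip": 0.05}, {"rot": [0, 0, 0], "slide": [0, 0, -0.02], "grip": 0.05}, {"rot": [0, 0, 0], "slide": [0, 0, -0.009], "grip": 0.05}, {"rot": [0, 0, 0], "slide": [0, 0, -0.004], "grip": 0.05}, {"rot": [0, 0, 0], "slide": [0, 0, -0.001], "grip": 0.05}, {"rot": [0, 0, 0], "slide": [0, 0, -0.001], "grip": 0.05}, {"rot": [0, 0, 0], "slide": [0, 0, 0], "grip": 0.05}]}}

```text
time: 11.1
ee_pos: [0.5163, 0.0067, 0.0259]
eef_rot: [0.984, 0.176, 0.0, 0.0]
ft_force: [-0.3, 0.3, -0.3]
width: 0.0153
grip_force: 20.0
```

```bash
python3 - <<'E'
from h import *
s=sensors.read_state();print(s["ee_pos"],s["ft_force"])
p=eyes.camera("scene")
cv2.imwrite("pics/c.png",cv2.resize(p["pixels"][170:320,180:380,::-1],(800,600)))
E
```

```text
[0.51631849 0.00665944 0.02594477] [-0.27704523  0.272147   -0.30717331]
```

View pics/c.png

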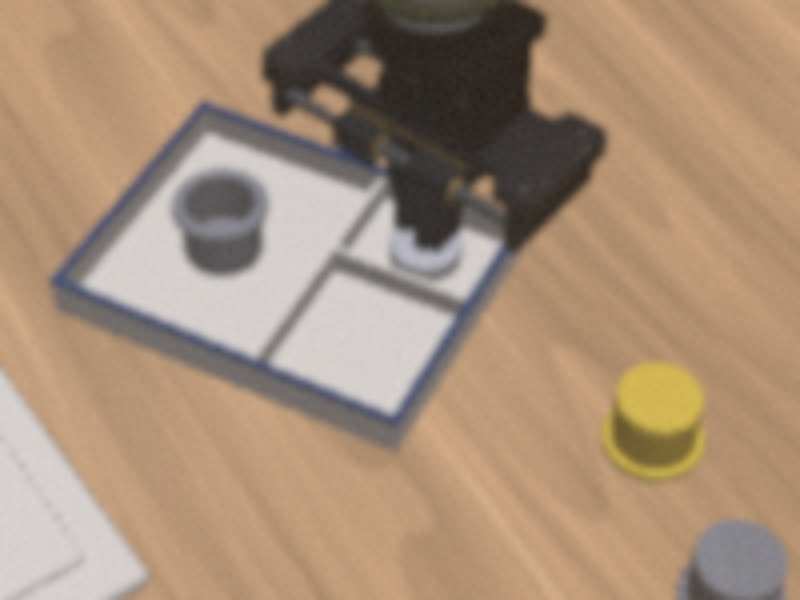

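The source's base at crop (425,245) is inside the smallest compartment. Releasing and rising, then on to the vial.

>>> {"method": "arm_command", "body": {"steps": [{"rot": [0, 0, 0], "slide": [0, 0, -0.001], "grip": 0.05}, {"rot": [0, 0, 0], "slide": [0, 0, 0], "grip": 0.45}, {"rot": [0, 0, 0], "slide": [0, 0, 0], "grip": 0.45}, {"rot": [0, 0, 0], "slide": [0, 0, 0], "grip": 0.45}, {"rot": [0, 0, 0], "slide": [0, 0, 0.03], "grip": 0.45}, {"rot": [0, 0, 0], "slide": [0, 0, 0.05], "grip": 0.45}, {"rot": [0, 0, 0], "slide": [0, 0, 0.04], "grip": 0.6}, {"rot": [0, 0, 0], "slide": [0, 0, 0], "grip": 0.6}]}}

```text
time: 12.15
ee_pos: [0.518, 0.0068, 0.1477]
eef_rot: [0.984, 0.176, 0.003, 0.001]
ft_force: [0.1, -0.0, -0.1]
width: 0.0498
grip_force: 0.0
```

>>> {"method": "arm_command", "body": {"steps": [{"rot": [0, 0, 0], "slide": [0.004, 0.048, 0], "grip": 0.7}, {"rot": [0, 0, 0], "slide": [0.004, 0.048, 0], "grip": 0.7}, {"rot": [0, 0, 0], "slide": [0.004, 0.048, 0], "grip": 0.7}, {"rot": [0, 0, 0], "slide": [0.004, 0.048, 0], "grip": 0.7}, {"rot": [0, 0, 0], "slide": [0.004, 0.048, 0], "grip": 0.7}, {"rot": [0, 0, 0], "slide": [0.004, 0.048, 0], "grip": 0.7}, {"rot": [0, 0, 0], "slide": [0.004, 0.048, 0], "grip": 0.7}, {"rot": [0, 0, 0], "slide": [0.004, 0.046, 0], "grip": 0.7}]}}

```text
time: 13.15
ee_pos: [0.5477, 0.39, 0.143]
eef_rot: [0.984, 0.176, -0.001, 0.0]
ft_force: [0.3, -0.4, 0.1]
width: 0.0607
grip_force: 0.0
```

>>> {"method": "arm_command", "body": {"steps": [{"rot": [0, 0, 0], "slide": [0, 0, 0], "grip": 0.7}, {"rot": [0, 0, 0], "slide": [0, 0, -0.03], "grip": 0.7}, {"rot": [0, 0, 0], "slide": [0, 0, -0.04], "grip": 0.7}, {"rot": [0, 0, 0], "slide": [0, 0, -0.035], "grip": 0.7}, {"rot": [0, 0, 0], "slide": [0, 0, -0.015], "grip": 0.7}, {"rot": [0, 0, 0], "slide": [0, 0, 0], "grip": 0.2}, {"rot": [0, 0, 0], "slide": [0, 0, 0], "grip": 0.2}, {"rot": [0, 0, 0], "slide": [0, 0, 0], "grip": 0.2}]}}

```text
time: 14.15
ee_pos: [0.5488, 0.3892, 0.0261]
eef_rot: [0.984, 0.176, 0.001, -0.0]
ft_force: [-0.2, 0.8, -0.1]
width: 0.0389
grip_force: 0.0
```

>>> {"method": "arm_command", "body": {"steps": [{"rot": [0, 0, 0], "slide": [0, 0, 0], "grip": 0.2}, {"rot": [0, 0, 0], "slide": [0, 0, 0], "grip": 0.2}, {"rot": [0, 0, 0], "slide": [0, 0, 0], "grip": 0.2}, {"rot": [0, 0, 0], "slide": [0, 0, 0.02], "grip": 0.2}, {"rot": [0, 0, 0], "slide": [0, 0, 0.05], "grip": 0.2}, {"rot": [0, 0, 0], "slide": [0, 0, 0.03], "grip": 0.2}, {"rot": [0, 0, 0], "slide": [0, 0, 0], "grip": 0.2}, {"rot": [0, 0, 0], "slide": [0, 0, 0], "grip": 0.2}]}}

```text
time: 15.15
ee_pos: [0.5478, 0.3884, 0.1243]
eef_rot: [0.984, 0.176, -0.0, 0.0]
ft_force: [-0.2, -0.7, -1.7]
width: 0.0254
grip_force: 20.0
```

>>> {"method": "arm_command", "body": {"steps": [{"rot": [0, 0, 0], "slide": [0.003, -0.028, 0], "grip": 0.2}, {"rot": [0, 0, 0], "slide": [0.006, -0.052, 0], "grip": 0.2}, {"rot": [0, 0, 0], "slide": [0.006, -0.052, 0], "grip": 0.2}, {"rot": [0, 0, 0], "slide": [0.006, -0.052, 0], "grip": 0.2}, {"rot": [0, 0, 0], "slide": [0.006, -0.052, 0], "grip": 0.2}, {"rot": [0, 0, 0], "slide": [0.006, -0.052, 0], "grip": 0.2}, {"rot": [0, 0, 0], "slide": [0.004, -0.035, 0], "grip": 0.2}, {"rot": [0, 0, 0], "slide": [0.002, -0.015, 0], "grip": 0.2}]}}

```text
time: 16.15
ee_pos: [0.5866, 0.0481, 0.1234]
eef_rot: [0.985, 0.174, -0.001, 0.0]
ft_force: [-0.5, 0.4, -0.5]
width: 0.0251
grip_force: 20.0
```

>>> {"method": "arm_command", "body": {"steps": [{"rot": [0, 0, 0], "slide": [0, 0, 0], "grip": 0.2}, {"rot": [0, 0, 0], "slide": [0, 0, -0.03], "grip": 0.2}, {"rot": [0, 0, 0], "slide": [0, 0, -0.03], "grip": 0.2}, {"rot": [0, 0, 0], "slide": [0, 0, -0.02], "grip": 0.2}, {"rot": [0, 0, 0], "slide": [0, 0, -0.009], "grip": 0.2}, {"rot": [0, 0, 0], "slide": [0, 0, -0.004], "grip": 0.2}, {"rot": [0, 0, 0], "slide": [0, 0, -0.001], "grip": 0.2}, {"rot": [0, 0, 0], "slide": [0, 0, 0], "grip": 0.2}]}}

```text
time: 17.15
ee_pos: [0.5875, 0.0507, 0.0313]
eef_rot: [0.984, 0.176, 0.001, 0.0]
ft_force: [-0.1, -0.4, 0.4]
width: 0.0255
grip_force: 20.0
```

```bash
python3 - <<'E'
from h import *
s=sensors.read_state();print(s["ee_pos"],s["ft_force"])
p=eyes.camera("scene")
cv2.imwrite("pics/d.png",cv2.resize(p["pixels"][170:320,180:380,::-1],(800,600)))
E
```

```text
[0.58753079 0.05071838 0.03126804] [-0.06850206 -0.41897199  0.37777032]
```

View pics/d.png

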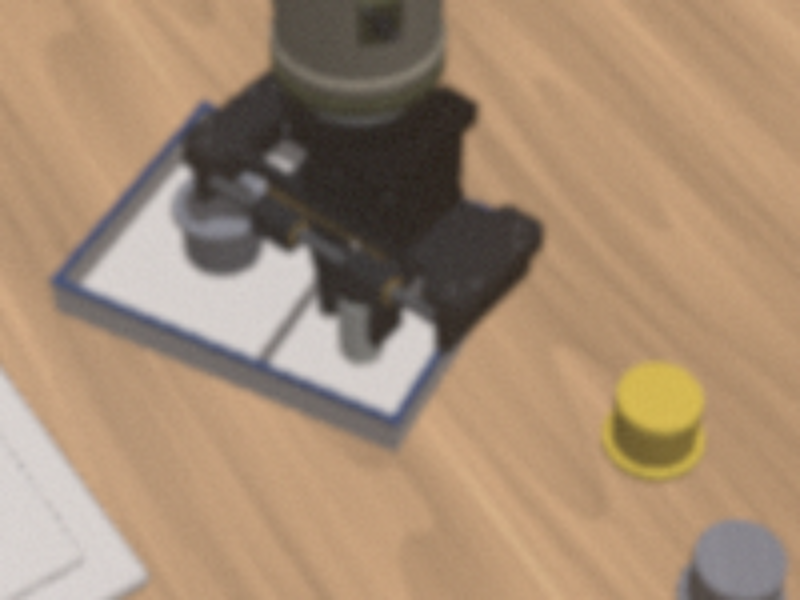

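The vial at crop (358,330) is upright over the middle compartment, about 2 mm above its floor. Lowering and releasing.

>>> {"method": "arm_command", "body": {"steps": [{"rot": [0, 0, 0], "slide": [0, 0, -0.001], "grip": 0.2}, {"rot": [0, 0, 0], "slide": [0, 0, -0.001], "grip": 0.2}, {"rot": [0, 0, 0], "slide": [0, 0, -0.001], "grip": 0.2}, {"rot": [0, 0, 0], "slide": [0, 0, 0], "grip": 0.5}, {"rot": [0, 0, 0], "slide": [0, 0, 0], "grip": 0.5}, {"rot": [0, 0, 0], "slide": [0, 0, 0], "grip": 0.5}, {"rot": [0, 0, 0], "slide": [0, 0, 0.04], "grip": 0.5}, {"rot": [0, 0, 0], "slide": [0, 0, 0.06], "grip": 0.5}]}}

```text
time: 18.2
ee_pos: [0.5857, 0.0505, 0.127]
eef_rot: [0.984, 0.176, -0.002, -0.0]
ft_force: [1.5, 0.5, 0.5]
width: 0.0435
grip_force: 0.0
```

>>> {"method": "arm_command", "body": {"steps": [{"rot": [0, 0, 0], "slide": [-0.01, 0.028, 0], "grip": 1}, {"rot": [0, 0, 0], "slide": [-0.012, 0.035, 0], "grip": 1}, {"rot": [0, 0, 0], "slide": [-0.012, 0.035, 0], "grip": 1}, {"rot": [0, 0, 0], "slide": [-0.012, 0.035, 0], "grip": 1}, {"rot": [0, 0, 0], "slide": [-0.012, 0.035, 0], "grip": 1}, {"rot": [0, 0, 0], "slide": [-0.012, 0.035, 0], "grip": 1}, {"rot": [0, 0, 0], "slide": [-0.01, 0.025, 0], "grip": 1}, {"rot": [0, 0, 0], "slide": [-0.004, 0.011, 0], "grip": 1}]}}

```text
time: 19.2
ee_pos: [0.5022, 0.2912, 0.1275]
eef_rot: [0.984, 0.177, -0.0, -0.0]
ft_force: [0.3, -0.4, -0.5]
width: 0.0869
grip_force: 0.0
```

```bash
python3 - <<'E'
from h import *
s=sensors.read_state();print(s["ee_pos"],s["ft_force"])
for c in("top","scene"):
    p=eyes.camera(c);save(p,"e_"+c)
    m=p["pixels"][170:320,180:380] if c=="scene" else p["pixels"][110:260,190:390]
    cv2.imwrite(f"pics/e_{c}c.png",cv2.resize(m[:,:,::-1],(800,600),interpolation=cv2.INTER_CUBIC))
    for d in eyes.look_for("cup_up",p)[:2]: print(c,d,at(p,(d["bbox"][0]+d["bbox"][2])/2,(d["bbox"][1]+d["bbox"][3])/2,.03))
E
```

```text
[0.5021656  0.29123026 0.1275184 ] [ 0.28350117 -0.38478275 -0.45474079]
top {'bbox': [297.8, 155.5, 320.4, 174.1], 'conf': 0.66} [ 0.62083828 -0.05974915]
scene {'bbox': [222.4, 213.4, 245.5, 238.0], 'conf': 0.86} [ 0.62208956 -0.05667709]
scene {'bbox': [348.4, 301.5, 375.6, 332.0], 'conf': 0.32} [0.51516548 0.29779668]
```

View pics/e_scenec.png

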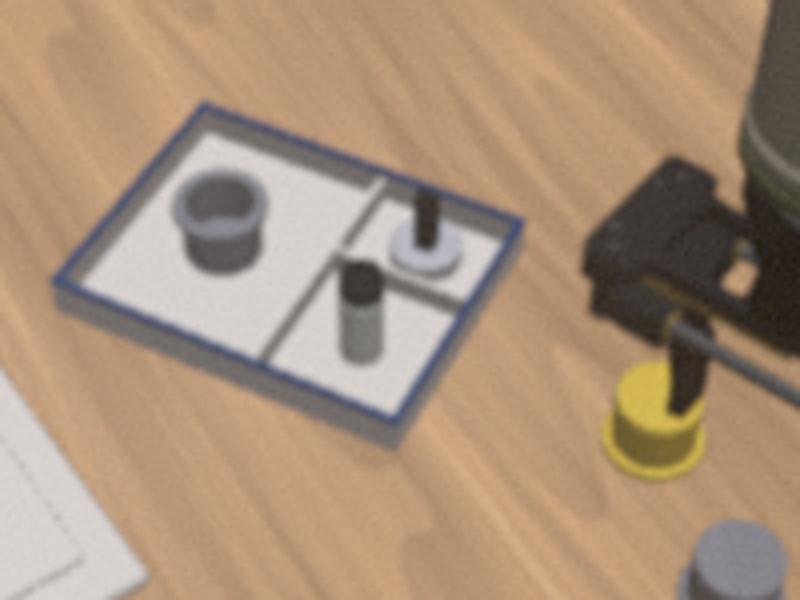

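View pics/e_topc.png

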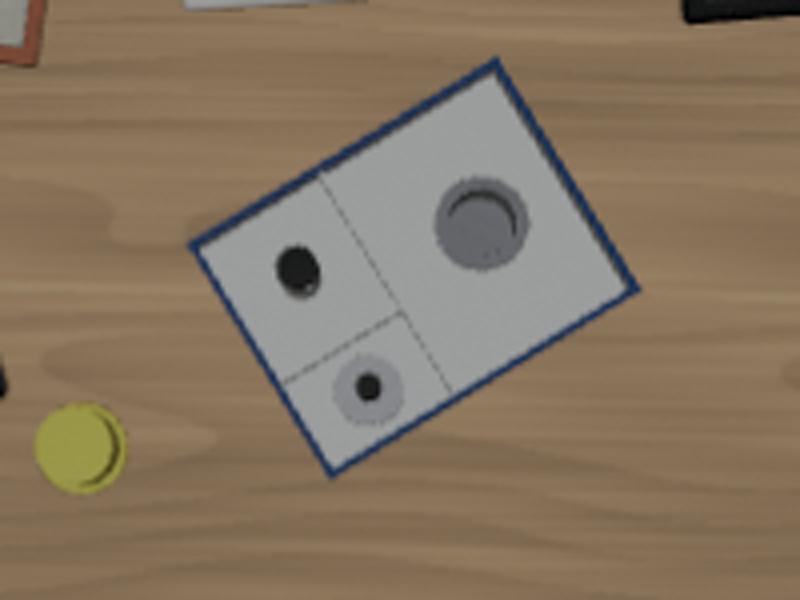

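Source and vial stand upright in their compartments, and cup_up's rim centre is at top-crop (482,223). I'll take a precise rim centre from the saved top image, while descending on cup_down afterwards.

```bash
python3 - <<'E'
from h import *
p=eyes.camera("top")
g=cv2.GaussianBlur(cv2.cvtColor(p["pixels"],cv2.COLOR_RGB2GRAY),(3,3),0)[145:185,290:330]
f=np.median(g[:6]);print("floor",f,"cup",np.median(g[15:25,15:25]))
m=(g<(f+np.median(g[15:25,15:25]))/2).astype(np.uint8)
cs,_=cv2.findContours(m,cv2.RETR_EXTERNAL,cv2.CHAIN_APPROX_NONE)
for c in cs:
    if len(c)>20:
        e=cv2.fitEllipse(c);u,v=e[0][0]+290,e[0][1]+145;print(u,v,e[1],at(p,u,v,.041))
E
```

```text
floor 156.0 cup 102.0
309.9286079406738 165.4704990386963 (22.393903732299805, 23.057071685791016) [ 0.61749703 -0.06127124]
326.97343826293945 148.15194582939148 (5.009429454803467, 11.409564971923828) [ 0.66092036 -0.10256421]
```

>>> {"method": "arm_command", "body": {"steps": [{"rot": [0, 0, 0], "slide": [0.001, -0.001, -0.03], "grip": 1}, {"rot": [0, 0, 0], "slide": [0, 0, -0.04], "grip": 1}, {"rot": [0, 0, 0], "slide": [0, 0, -0.03], "grip": 1}, {"rot": [0, 0, 0], "slide": [0, 0, -0.013], "grip": 1}, {"rot": [0, 0, 0], "slide": [0, 0, 0], "grip": 1}, {"rot": [0, 0, 0], "slide": [0, 0, 0], "grip": 0.4}, {"rot": [0, 0, 0], "slide": [0, 0, 0], "grip": 0.4}, {"rot": [0, 0, 0], "slide": [0, 0, 0], "grip": 0.4}]}}

```text
time: 20.45
ee_pos: [0.5044, 0.2889, 0.0153]
eef_rot: [0.984, 0.176, 0.001, -0.0]
ft_force: [-0.3, 0.1, 0.1]
width: 0.0649
grip_force: 0.0
```

>>> {"method": "arm_command", "body": {"steps": [{"rot": [0, 0, 0], "slide": [0, 0, 0], "grip": 0.4}, {"rot": [0, 0, 0], "slide": [0, 0, 0], "grip": 0.4}, {"rot": [0, 0, 0], "slide": [0, 0, 0], "grip": 0.4}, {"rot": [0, 0, 0], "slide": [0, 0, 0], "grip": 0.4}, {"rot": [0, 0, 0], "slide": [0, 0, 0.02], "grip": 0.4}, {"rot": [0, 0, 0], "slide": [0, 0, 0.05], "grip": 0.4}, {"rot": [0, 0, 0], "slide": [0, 0, 0.05], "grip": 0.4}, {"rot": [0, 0, 0], "slide": [0, 0, 0], "grip": 0.4}]}}

```text
time: 21.45
ee_pos: [0.5061, 0.2903, 0.14]
eef_rot: [0.984, 0.176, 0.004, -0.001]
ft_force: [0.8, 0.0, -0.6]
width: 0.0467
grip_force: 20.0
```

>>> {"method": "arm_command", "body": {"steps": [{"rot": [0, 0, 0], "slide": [0.01, -0.03, 0], "grip": 0.4}, {"rot": [0, 0, 0], "slide": [0.017, -0.053, 0], "grip": 0.4}, {"rot": [0, 0, 0], "slide": [0.017, -0.053, 0], "grip": 0.4}, {"rot": [0, 0, 0], "slide": [0.017, -0.053, 0], "grip": 0.4}, {"rot": [0, 0, 0], "slide": [0.017, -0.053, 0], "grip": 0.4}, {"rot": [0, 0, 0], "slide": [0.017, -0.053, 0], "grip": 0.4}, {"rot": [0, 0, 0], "slide": [0.012, -0.037, 0], "grip": 0.4}, {"rot": [0, 0, 0], "slide": [0.006, -0.018, 0], "grip": 0.4}]}}

```text
time: 22.45
ee_pos: [0.6169, -0.0639, 0.1342]
eef_rot: [0.985, 0.175, -0.0, 0.0]
ft_force: [0.5, 0.5, -0.7]
width: 0.0466
grip_force: 20.0
```

>>> {"method": "arm_command", "body": {"steps": [{"rot": [0, 0, 0], "slide": [0, 0, 0], "grip": 0.4}, {"rot": [0, 0, 0], "slide": [0, 0, -0.02], "grip": 0.4}, {"rot": [0, 0, 0], "slide": [0, 0, -0.02], "grip": 0.4}, {"rot": [0, 0, 0], "slide": [0, 0, -0.01], "grip": 0.4}, {"rot": [0, 0, 0], "slide": [0, 0, 0], "grip": 0.4}, {"rot": [0, 0, 0], "slide": [0, 0, 0], "grip": 0.4}, {"rot": [0, 0, 0], "slide": [0, 0, 0], "grip": 0.4}, {"rot": [0, 0, 0], "slide": [0, 0, 0], "grip": 0.4}]}}

```text
time: 23.45
ee_pos: [0.6173, -0.0614, 0.0851]
eef_rot: [0.984, 0.176, 0.0, 0.0]
ft_force: [-0.0, -0.1, -1.2]
width: 0.0466
grip_force: 20.0
```

>>> {"method": "arm_command", "body": {"steps": [{"rot": [0, 0, 0], "slide": [0, 0, -0.01], "grip": 0.4}, {"rot": [0, 0, 0], "slide": [0, 0, -0.006], "grip": 0.4}, {"rot": [0, 0, 0], "slide": [0, 0, -0.004], "grip": 0.4}, {"rot": [0, 0, 0], "slide": [0, 0, -0.002], "grip": 0.4}, {"rot": [0, 0, 0], "slide": [0, 0, 0], "grip": 0.4}, {"rot": [0, 0, 0], "slide": [0, 0, 0], "grip": 0.4}, {"rot": [0, 0, 0], "slide": [0, 0, 0], "grip": 0.4}, {"rot": [0, 0, 0], "slide": [0, 0, 0], "grip": 0.4}]}}

```text
time: 24.45
ee_pos: [0.6171, -0.0613, 0.0627]
eef_rot: [0.984, 0.176, 0.0, 0.0]
ft_force: [0.6, -0.3, -1.4]
width: 0.047
grip_force: 20.0
```

```bash
python3 - <<'E'
from h import *
s=sensors.read_state();print(s["ee_pos"],s["ft_force"])
p=eyes.camera("scene")
cv2.imwrite("pics/f.png",cv2.resize(p["pixels"][180:260,190:290,::-1],(750,600),interpolation=cv2.INTER_CUBIC))
E
```

```text
[ 0.61711481 -0.061324    0.06270357] [ 0.60975655 -0.31086478 -1.36930839]
```

View pics/f.png

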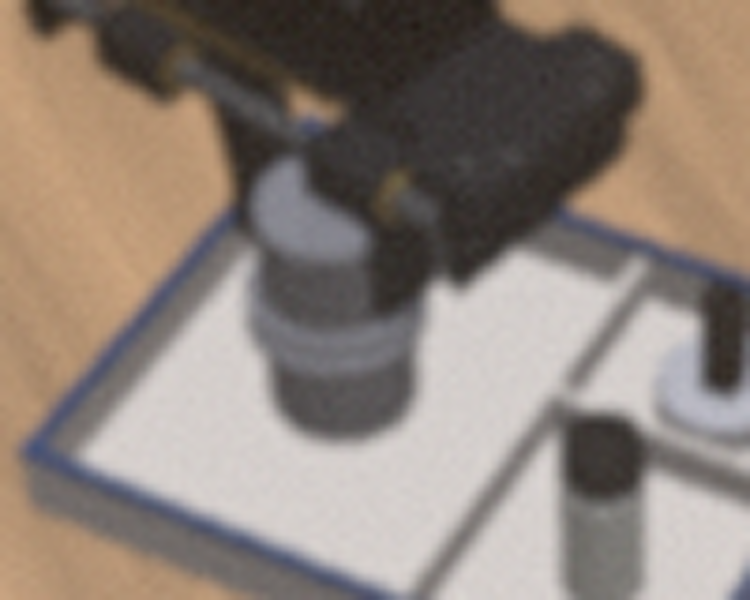

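The flanges at crop (335,335) are aligned, a few mm apart. I'll lower in 1 mm steps.

>>> {"method": "arm_command", "body": {"steps": [{"rot": [0, 0, 0], "slide": [0, 0, -0.001], "grip": 0.4}, {"rot": [0, 0, 0], "slide": [0, 0, -0.001], "grip": 0.4}, {"rot": [0, 0, 0], "slide": [0, 0, -0.001], "grip": 0.4}, {"rot": [0, 0, 0], "slide": [0, 0, 0], "grip": 0.4}, {"rot": [0, 0, 0], "slide": [0, 0, 0], "grip": 0.4}, {"rot": [0, 0, 0], "slide": [0, 0, 0], "grip": 0.4}, {"rot": [0, 0, 0], "slide": [0, 0, 0], "grip": 0.4}, {"rot": [0, 0, 0], "slide": [0, 0, 0], "grip": 0.4}]}}

```text
time: 25.5
ee_pos: [0.6171, -0.0613, 0.0596]
eef_rot: [0.984, 0.176, 0.0, 0.0]
ft_force: [-0.3, -0.4, -0.9]
width: 0.0471
grip_force: 20.0
```

>>> {"method": "arm_command", "body": {"steps": [{"rot": [0, 0, 0], "slide": [0, 0, -0.0005], "grip": 0.4}, {"rot": [0, 0, 0], "slide": [0, 0, -0.0005], "grip": 0.4}, {"rot": [0, 0, 0], "slide": [0, 0, 0], "grip": 0.4}, {"rot": [0, 0, 0], "slide": [0, 0, 0], "grip": 0.4}, {"rot": [0, 0, 0], "slide": [0, 0, 0], "grip": 0.4}, {"rot": [0, 0, 0], "slide": [0, 0, 0], "grip": 0.4}, {"rot": [0, 0, 0], "slide": [0, 0, 0], "grip": 0.4}, {"rot": [0, 0, 0], "slide": [0, 0, 0], "grip": 0.4}]}}

```text
time: 26.5
ee_pos: [0.6171, -0.0613, 0.0587]
eef_rot: [0.984, 0.176, 0.0, 0.0]
ft_force: [-0.3, 0.2, 3.6]
width: 0.047
grip_force: 20.0
```

Contact: the force reads +3.6 N, up from about -1 N. Releasing and rising.

>>> {"method": "arm_command", "body": {"steps": [{"rot": [0, 0, 0], "slide": [0, 0, 0], "grip": 0.9}, {"rot": [0, 0, 0], "slide": [0, 0, 0], "grip": 0.9}, {"rot": [0, 0, 0], "slide": [0, 0, 0], "grip": 0.9}, {"rot": [0, 0, 0], "slide": [0, 0, 0], "grip": 0.9}, {"rot": [0, 0, 0], "slide": [0, 0, 0.03], "grip": 0.9}, {"rot": [0, 0, 0], "slide": [0, 0, 0.05], "grip": 0.9}, {"rot": [0, 0, 0], "slide": [0, 0, 0.05], "grip": 0.9}, {"rot": [0, 0, 0], "slide": [0, 0, 0.03], "grip": 0.9}]}}

```text
time: 27.5
ee_pos: [0.6177, -0.0612, 0.2215]
eef_rot: [0.984, 0.176, 0.001, 0.0]
ft_force: [0.7, -1.1, -0.9]
width: 0.078
grip_force: 0.0
```

>>> {"method": "arm_command", "body": {"steps": [{"rot": [0, 0, 0], "slide": [-0.02, -0.04, 0], "grip": 0.9}, {"rot": [0, 0, 0], "slide": [-0.02, -0.04, 0], "grip": 0.9}, {"rot": [0, 0, 0], "slide": [-0.02, -0.04, 0], "grip": 0.9}, {"rot": [0, 0, 0], "slide": [-0.02, -0.04, 0], "grip": 0.9}, {"rot": [0, 0, 0], "slide": [-0.02, -0.04, 0], "grip": 0.9}, {"rot": [0, 0, 0], "slide": [0, 0, 0], "grip": 0.9}, {"rot": [0, 0, 0], "slide": [0, 0, 0], "grip": 0.9}, {"rot": [0, 0, 0], "slide": [0, 0, 0], "grip": 0.9}]}}

```text
time: 28.5
ee_pos: [0.5177, -0.2599, 0.2186]
eef_rot: [0.984, 0.177, 0.0, -0.0]
ft_force: [-0.4, 0.7, -0.6]
width: 0.0782
grip_force: 0.0
```

```bash
python3 - <<'E'
from h import *
p=eyes.camera("scene")
cv2.imwrite("pics/g.png",cv2.resize(p["pixels"][110:320,170:450,::-1],(800,600),interpolation=cv2.INTER_CUBIC))
E
```

```text
(no output)
```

View pics/g.png

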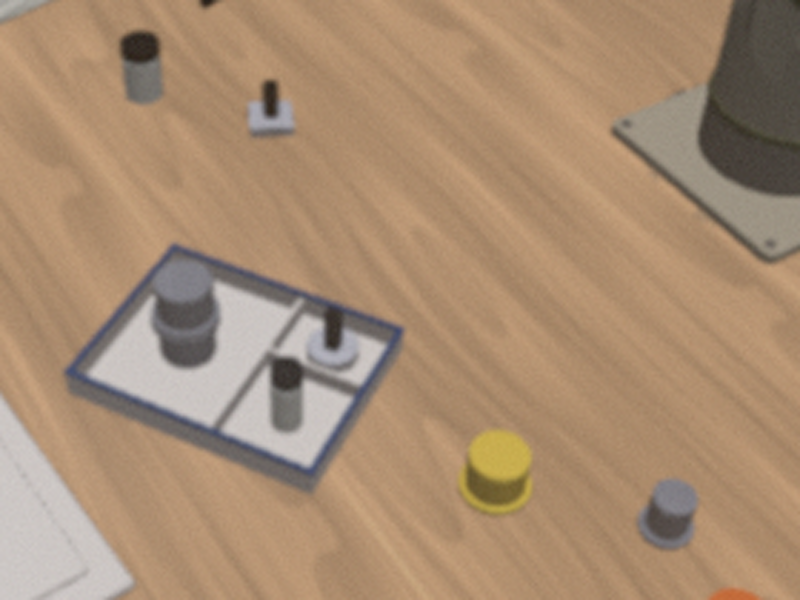

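The cups stand rim on rim at crop (185,315), and the source (332,345) and vial (287,395) are upright in place. The look-alikes stand where they did.

```bash
python3 -c "
from bench import order
print(order.close_job())"
```

```text
the job is handed in; nothing more can be done
None
```

I packed the whole kit into the tray and handed the job in at about 29 s of robot time; the last picture shows both cups rim on rim, the source and vial upright in their compartments and the look-alikes unmoved, but no verdict came back.

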